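Seat a phone on the screen separator and start its vacuum

ROBOT

A 6-joint arm with a two-finger parallel gripper is mounted at the origin on the work surface. World frame = base frame: x ahead of the robot, y to its left, z up, the work surface at z = 0. Lengths are in m, angles in rad, forces in N, time in s.
With the tool pointing down it reaches from about 0.3 to 0.775 m from the base axis. Payload 14.6 kg.
Tool frame: the origin (TCP) lies midway between the tips of the shut fingers; the grasp point (between the pads) lies 19 mm behind it; z points along the fingers, y is the direction in which the jaws open and shut (so a half turn about z gives the same grasp; the last joint's range is limited). The gripper opens to 94 mm and grips with 3 to 60 N. Pads are 16 mm wide; open, the fingers measure 119 mm over their backs; the gripper's body (75 mm by 177 mm) begins 78 mm behind the grasp point.
Start: joints at [-1.374, 0.3, 1.521, -0, 1.321, -0.067], TCP at [0.143, -0.531, 0.205] pointing down, gripper open.
Joint ranges: [-3.03, 3.03], [-0.79, 2.21], [0.23, 2.52], [-1.04, 4.18], [0, 3.07], [-2.55, 2.55]. Speed limits (rad/s): [2.22, 2.22, 2.57, 3.14, 3.14, 3.14].

INTERFACE

Orientations are given as a 3x3 rotation matrix whose columns are the frame's x, y, z axes.
In Python, from rig import r gives the robot as it stands.
- The arm moves only by the shell command python3 -m handwheel 'ROWS' [FORCE]. ROWS is text: rows parted by semicolons, each of 7 numbers parted by spaces: the shift along the world's x, y, z each as a share of 0.3 m, from -1 to 1, then the turn, a rotation vector about the world's x, y, z each as a share of 60 degrees, from -1 to 1, then the closure, from 0 (fully open) to 1 (shut). A call has 1 to 20 rows; each row is the pose to reach, as a shift and turn from the pose measured when the call began; what a row does not reach only later rows make up. A row lasts 1/12 s, in which the tool goes at most 41.7 mm and 7.16 degrees, less where a joint would pass 70% of its speed; a pose out of reach is approached as far as the arm can. A call with a number of a shift or a turn outside -1 to 1 is refused whole. A call with a gripper value outside its range is refused whole. The fingers move at their own pace and stop on an object; FORCE is the grip in N (left out, the last holds). Time passes only in rows, so rows that repeat a pose let the fingers close. It gives the time, the measured TCP pose, the force and the opening at its end, in the units of the state.
- r.state(): the state, without advancing time (a new reading comes with each control period).
- r.camera(name): name is "scene" or "top" or "wrist"; returns (picture, depth): 420x560x3 uint8, red, green, blue; 420x560 float32, m along the optical axis (not along the pixel's ray), 0 where there is no reading.
- r.camera_info(name): a dict with "fx", "fy", "cx", "cy" (pixels), "R" (3x3) and "t" (3): a world point X has camera coordinates R X + t; the wrist camera has in their place "mount" (4x4, takes a point from camera to tool coordinates, whose origin is the TCP and whose axes are the flange's). Camera axes: x right, y down, z forward; pixel columns grow to the right and rows downward; lengths in m; the calibration is good to about 2 mm. The wrist camera is an equidistant fisheye: a pixel r from the principal point sees the ray r / f radians off the axis. A picture is of the moment at which its call begins: read the wrist's pose just before it. camera_info takes no time and is no camera call.
- r.job_done(): hands the job in, once; it reports no verdict.
The state is a dict: "time": time; "joint_pos": joint angles; "joint_velocities": joint speeds; "joint_efforts": joint torques, N m; "eef_pos": TCP position; "tcp_rot": TCP orientation; "wrist_force": force on the tool from outside, world axes, zero at the start; "moment": the same for the moment, N m; "width": finger opening in m.
Only numpy, scipy, OpenCV 4.12 (cv2) and the standard library are available. Lean on these libraries where they do the work, as an engineer would, in place of code of your own. Each camera call takes 0.05 s, during which the arm holds its last target. There are 200 camera calls.

TASK

Get the phone on the bed of the screen separator ready for vacuum: without gripping or lifting it, push it gently with the fingertips along the bed until its end sits squarely against the low stop bar. Then lightly press the round key, one of the three keys along the machine's side, fully down and let it spring back, and withdraw. Leave the other two keys, the suction lifter on the bed and everything else on the bench alone.

Things in the scene. Friction and masses are not known exactly. Their poses are not given: they have to be found in the camera images.
- separator: the screen separator, fixed to the bench: a low grey machine 230 (x) x 300 (y) x 45 mm tall. Origin at the centre of its underside on the bench, z up. Its bare metal bed, top at z = 45 mm, covers x = -35 to 115, y = -145 to 145 mm. The keys stand in a row along y on the strip beside the bed at x = -80 mm, at y = -85, 0 and 85 mm, in an order that changes; strip top at z = 40 mm
- stop_face (a point): middle of the lower edge of the stop bar's face, on the bed, at x = 15, y = 130, z = 45 mm of the separator and with its axes. The dark bar is 100 mm long along x, 10 mm thick (y = 130 to 140 mm) and 8 mm higher than the bed; this face looks to -y, towards the phone
- phone_mid (a point): centre (half-way up) of the phone lying flat on the bed, screen up: 68 (x) x 140 (y) x 12 mm thick, 200 g or so, slides freely. Its y axis points to its end that is to meet the stop bar, roughly along the separator's y; at the start that end is 25 to 60 mm short of the bar
- phone_end_a (a point): phone's corner at its bar-side end, half-way up, at x = -34, y = 70 mm from the phone's centre
- phone_end_b (a point): phone's other corner at its bar-side end, half-way up, at x = 34, y = 70 mm from the phone's centre
- round_key_top (a point): middle of the top face of the round key, the disc-shaped one, 28 mm across; white plastic like the other two, at 62 mm over the bench. It stands 10 mm above its black housing
- round_key_base: black housing of the round key, 50 x 60 x 12 mm, fixed on the separator's strip, same axes as the separator; origin at the centre of its underside, at 40 mm over the bench
- round_key (a joint): travel of the round key, m: 0 released, 0.005 fully down; spring from 1.1 N at the start to 3.9 N fully down
- square_key_top (a point): middle of the top of the square key, 26 x 26 mm, same height as the round one; leave alone
- square_key (a joint): travel of the square key, m, 0 released; leave alone
- bar_key_top (a point): middle of the top of the narrow bar-shaped key, 12 x 44 mm, same height as the round one; leave alone
- bar_key (a joint): travel of the bar key, m, 0 released; leave alone
- lifter: small black rubber suction lifter standing on the separator's bed beside the phone, 36 mm foot, 46 mm tall; leave alone. Origin at the centre of its underside
- spare_phone: another, smaller phone lying on the bench, 62 x 126 x 9 mm; leave alone. Origin at the centre of its underside
- multimeter: handheld multimeter lying on its back on the bench, 165 x 82 x 46 mm; leave alone. Origin at the centre of its underside
- spool: solder spool standing on its flange, 56 mm across, 32 mm tall; leave alone. Origin at the centre of its underside
- jar: small flux jar, 48 mm across, 45 mm tall; leave alone. Origin at the centre of its underside
- cup: open plastic cup, 64 mm across, 70 mm tall; leave alone. Origin at the centre of its underside
- screwdriver: screwdriver lying on the bench beyond the separator, 160 mm long; leave alone
- phone: the phone itself, origin at the centre of its underside (6 mm below point phone_mid), same axes
Not all that is in view belongs to the job. What is shaped like the phone but green or turquoise is not meant.

How it is judged:
On the way, in this order (a step that is already met when the one before it is completed fails the run):
1. the phone's end sits squarely against the stop bar (y of each of phone_end_a, phone_end_b in the frame of separator above 0.126 m), for 0.2 s.
2. the round key is fully down (value of joint round_key above 0.004 m), for 0.03 s.
At the end, for the whole second after the job is handed in: both corners of the phone's end are within 4 mm of the stop bar, the phone lies flat on the bed at rest, and all three keys are up again (less than 1 mm down) (all of step 1 and z of phone_mid in the frame of separator below 0.0545 m and angle between phone_mid's own z axis and vertical below 0.05 rad and value of joint each of round_key, square_key, bar_key below 0.001 m and linear speed of phone below 0.005 m/s); the robot touches nothing.
It fails at once if the phone was lifted or tipped off the bed (z of phone_mid in the frame of separator above 0.059 m or angle between phone_mid's own z axis and vertical above 0.15 rad).
It fails at once if the phone was pushed hard (over 40 N) or the round key pressed hard (over 30 N) (contact force between the arm and phone above 40 N or contact force between the arm and round_key_base above 30 N).
It fails at once if the round key was pressed before the phone was against the stop bar (value of joint round_key above 0.002 m and not (y of each of phone_end_a, phone_end_b in the frame of separator above 0.125 m)).
It fails at once if another key was pressed (value of joint any of square_key, bar_key above 0.002 m).
It fails at once if a thing that should be left alone was moved over 15 mm (distance of any of lifter, spare_phone, multimeter, spool, jar, cup, screwdriver from where it was at the start of the episode above 0.015 m).
It also fails if it takes over 64 s, if anything falls off the work surface, if the arm or the gripper's body presses on something with over 40 N, if the wrist force passes 120 N, or if a joint passes its speed limit or range.

## Working session

There is one attempt and no reset: what is moved stays moved. The work goes in short steps, Python scripts to look and compute and a shell command to move; the robot and the scene stay as the last step left them, time stands still between calls to the robot, and variables do not carry over. Pictures are saved under pics/ and viewed, about 8 in all and at most 12, crops included, and the job is handed in when it is done.

```bash
mkdir -p pics; ls
python3 - <<'E'
from rig import r
import cv2,numpy as np
for n in("top","scene"):
    p,d=r.camera(n); cv2.imwrite(f"pics/{n}0.png",p[:,:,::-1]); np.savez(f"pics/{n}0.npz",p=p,d=d)
    print(n,{k:np.round(v,3).tolist() for k,v in r.camera_info(n).items()})
s=r.state(); print(s)
E
```

```text
pics
top {'fx': 407.535, 'fy': 407.535, 'cx': 277.64, 'cy': 217.361, 'R': [[-0.048, -0.999, 0.004], [-0.977, 0.046, -0.209], [0.208, -0.014, -0.978]], 't': [-0.048, 0.487, 1.315]}
scene {'fx': 386.427, 'fy': 386.427, 'cx': 283.517, 'cy': 210.144, 'R': [[-0.315, 0.949, -0.014], [0.665, 0.21, -0.717], [-0.677, -0.235, -0.697]], 't': [0.207, -0.245, 1.38]}
{'time': 0.1, 'joint_pos': array([-1.37360691e+00,  3.00423076e-01,  1.52155606e+00,  2.62187665e-05,
        1.32067744e+00, -6.66112947e-02]), 'joint_velocities': array([ 0.00046629, -0.00127377, -0.00204083, -0.00160472,  0.00070054,
        0.00081626]), 'joint_efforts': array([ 1.46340280e-03, -5.32638502e+01, -3.53279757e+01,  7.09460699e-02,
        2.35438946e-02, -6.11528935e-05]), 'eef_pos': array([ 0.14336306, -0.53073274,  0.20492325]), 'tcp_rot': array([[ 9.65407616e-01,  2.60745279e-01, -1.83525408e-04],
       [ 2.60745326e-01, -9.65407052e-01,  1.04827533e-03],
       [ 9.61561191e-05, -1.05986638e-03, -9.99999434e-01]]), 'wrist_force': array([-0.7360062 , -0.16648132,  0.71571761]), 'moment': array([-0.04220963, -0.02341414, -0.02459865]), 'width': 0.09388249075169411}
```

View pics/top0.png

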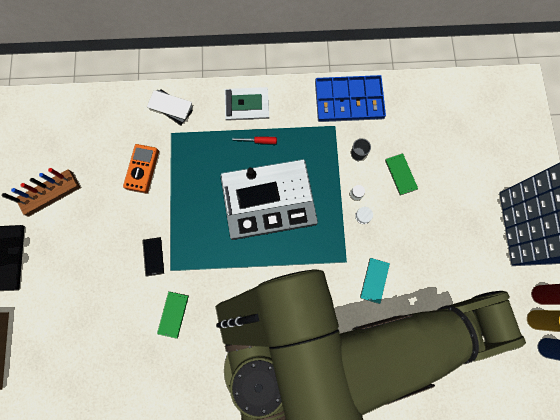

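View pics/scene0.png

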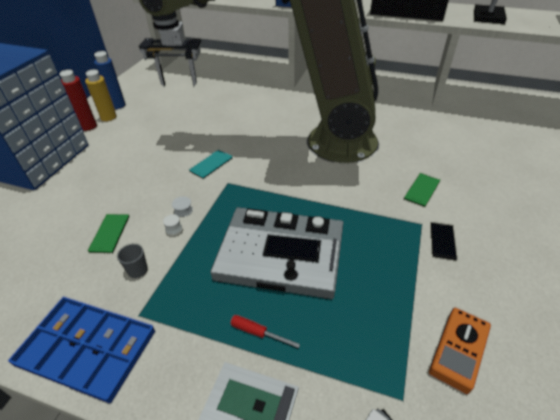

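```bash
cat > h.py <<'E'
import numpy as np,cv2
from rig import r
def cast(n,uv,z):
    c=r.camera_info(n); R=np.array(c["R"]);t=np.array(c["t"]); o=-R.T@t
    uv=np.atleast_2d(np.asarray(uv,float))
    d=np.c_[(uv[:,0]-c["cx"])/c["fx"],(uv[:,1]-c["cy"])/c["fy"],np.ones(len(uv))]@R
    return o+d*((z-o[2])/d[:,2])[:,None]
E
python3 - <<'E'
from h import *
p=np.load("pics/top0.npz")["p"]
c=p[140:260,200:340]; cv2.imwrite("pics/crop0.png",cv2.resize(c[:,:,::-1],None,fx=5,fy=5,interpolation=cv2.INTER_CUBIC))
g=cv2.cvtColor(c,cv2.COLOR_RGB2GRAY); hsv=cv2.cvtColor(c,cv2.COLOR_RGB2HSV)
# machine: not mat (teal)
dark=((g<60)&(hsv[:,:,1]<130)).astype(np.uint8)
for m,nm,lo in((dark,"dark",40),(((g>90)&(hsv[:,:,1]<60)).astype(np.uint8),"light",60)):
    cs,_=cv2.findContours(m,cv2.RETR_LIST,cv2.CHAIN_APPROX_NONE)
    for k in cs:
        a=cv2.contourArea(k)
        if a>lo:
            b=cv2.boxPoints(cv2.minAreaRect(k))+[200,140]
            print(nm,a,cv2.minAreaRect(k)[0][0]+200,cv2.minAreaRect(k)[0][1]+140); print(np.round(np.c_[b,cast("top",b,.057)[:,:2]],3).tolist())
E
```

```text
dark 80.0 247.0 224.00000762939453
[[240.0, 224.0, 0.466, 0.055], [247.0, 217.0, 0.489, 0.031], [254.0, 224.0, 0.464, 0.008], [247.0, 231.0, 0.442, 0.032]]
dark 239.5 247.33783721923828 224.5270233154297
[[237.243, 218.459, 0.485, 0.063], [254.919, 215.514, 0.493, 0.004], [257.432, 230.595, 0.441, -0.002], [239.757, 233.541, 0.434, 0.057]]
dark 89.5 272.5 219.0
[[267.0, 224.0, 0.462, -0.035], [267.0, 214.0, 0.496, -0.036], [278.0, 214.0, 0.494, -0.073], [278.0, 224.0, 0.46, -0.071]]
dark 76.5 297.43243408203125 214.59458923339844
[[289.297, 212.784, 0.497, -0.111], [304.541, 210.243, 0.503, -0.163], [305.568, 216.405, 0.482, -0.165], [290.324, 218.946, 0.475, -0.113]]
dark 232.5 272.25 220.24999237060547
[[262.44, 214.08, 0.496, -0.021], [279.94, 211.58, 0.502, -0.08], [282.06, 226.42, 0.451, -0.084], [264.56, 228.92, 0.446, -0.026]]
dark 239.0 297.0540542602539 215.82431030273438
[[286.811, 209.865, 0.507, -0.103], [304.811, 206.865, 0.515, -0.164], [307.297, 221.784, 0.463, -0.169], [289.297, 224.784, 0.456, -0.109]]
dark 674.0 257.8169708251953 194.62146759033203
[[235.852, 189.48
[... 683 characters left out ...]
268554688
[[285.312, 209.216, 0.51, -0.098], [305.376, 205.568, 0.519, -0.166], [308.464, 222.552, 0.46, -0.173], [288.4, 226.2, 0.451, -0.106]]
light 105.0 228.30057334899902 200.4537582397461
[[223.723, 186.197, 0.599, 0.106], [228.381, 185.48, 0.601, 0.09], [232.879, 214.711, 0.499, 0.078], [228.22, 215.428, 0.497, 0.093]]
light 865.0 257.646427154541 194.80282592773438
[[234.23, 188.702, 0.589, 0.071], [276.679, 179.859, 0.613, -0.074], [281.063, 200.903, 0.539, -0.086], [238.614, 209.747, 0.515, 0.058]]
light 5454.5 267.96813201904297 198.1526870727539
[[218.785, 173.45, 0.645, 0.122], [305.725, 158.107, 0.687, -0.178], [317.151, 222.856, 0.458, -0.202], [230.211, 238.198, 0.42, 0.088]]
```

View pics/crop0.png

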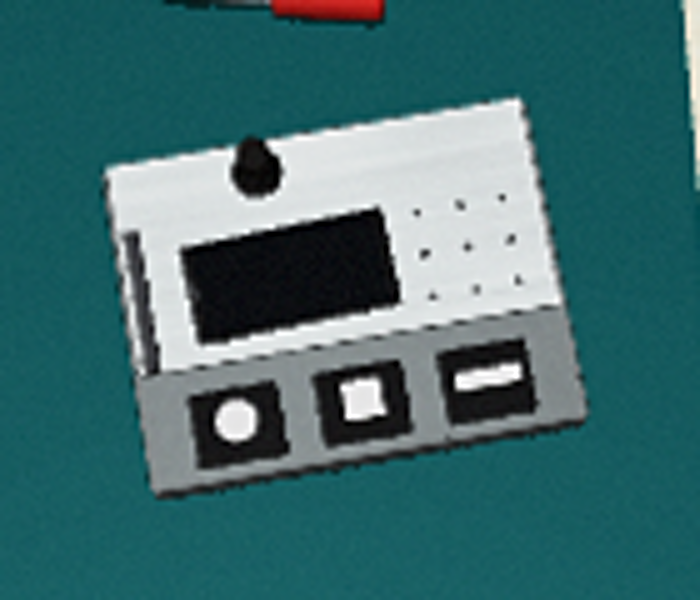

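Keys: the disc at (248,224), the square at (272,219) and the bar at (297,215). The round key is the disc at the stop-bar end, nearest the bar at (228,200). The phone is the black rectangle on the bed at (258,195), not the green or turquoise ones. Estimated separator pose: origin (0.553, -0.042), yaw about 7.5°. The phone is about 27 mm short of the bar. Approaching now.

```bash
python3 -m handwheel '0.73 0.7 0 0 0 0.69 0.5;0.73 0.7 0 0 0 0.69 0.5;0.73 0.7 0 0 0 0.69 0.5;0.73 0.7 0 0 0 0.69 0.5;0.73 0.7 0 0 0 0.69 0.5;0.73 0.7 0 0 0 0.69 0.5;0.73 0.7 0 0 0 0.69 0.5;0.73 0.7 0 0 0 0.69 0.5;0.73 0.7 0 0 0 0.69 0.5;0.73 0.7 0 0 0 0.69 0.5;0.73 0.7 0 0 0 0.69 0.5'
```

```text
time: 1.02
eef_pos: [0.3616, -0.3215, 0.2048]
tcp_rot: [[0.553, 0.833, -0.001], [0.833, -0.553, 0.001], [-0.0, -0.001, -1.0]]
wrist_force: [-0.6, -0.5, -1.2]
width: 0.0471
```

```bash
python3 -m handwheel '0.72 0.69 0 0 0 0.685 0.5;0.72 0.69 0 0 0 0.685 0.5;0.72 0.69 0 0 0 0.685 0.5;0.72 0.69 0 0 0 0.685 0.5;0.72 0.69 0 0 0 0.685 0.5;0.72 0.69 0 0 0 0.685 0.5;0.72 0.69 0 0 0 0.685 0.5;0.72 0.69 0 0 0 0.685 0.5;0.72 0.69 0 0 0 0.685 0.5;0.72 0.69 0 0 0 0.685 0.5;0.72 0.69 0 0 0 0.685 0.5'
python3 - <<'E'
from h import *
s=r.state(); p,d=r.camera("wrist"); np.savez("pics/w1.npz",p=p,d=d,e=s["eef_pos"],R=s["tcp_rot"])
cv2.imwrite("pics/w1.png",p[:,:,::-1]); c=r.camera_info("wrist"); print(c,s["joint_pos"])
E
```

```text
time: 1.93
eef_pos: [0.5767, -0.1164, 0.2048]
tcp_rot: [[-0.129, 0.992, -0.002], [0.992, 0.129, -0.0], [-0.0, -0.002, -1.0]]
wrist_force: [-0.5, 0.4, 0.7]
width: 0.0471
{'fx': 325.19226210127806, 'fy': 325.19226210127806, 'cx': 285.2830812597749, 'cy': 209.39346663822857, 'mount': array([[-2.28009738e-04, -9.63078137e-01, -2.69221934e-01,
         7.81340625e-02],
       [ 9.99999857e-01, -3.49696732e-04,  4.04036810e-04,
        -4.35550929e-04],
       [-4.83265049e-04, -2.69221804e-01,  9.63078079e-01,
        -1.79192171e-01],
       [ 0.00000000e+00,  0.00000000e+00,  0.00000000e+00,
         1.00000000e+00]])} [-2.61020550e-01  3.87106573e-01  1.40605681e+00 -8.95832721e-04
  1.34997133e+00 -3.90318728e-01]
```

View pics/w1.png

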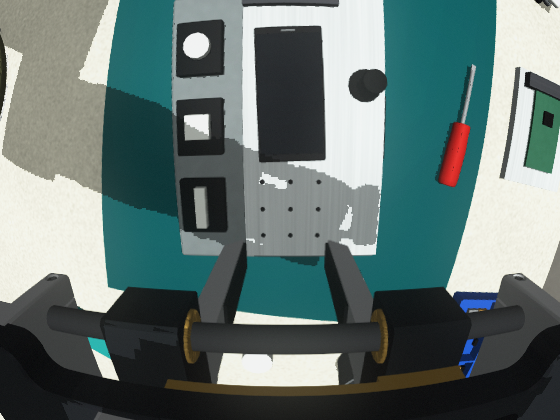

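The wrist view shows the phone with corners near (254,28), (322,26), (326,160) and (260,162). The stop bar edge is at row 5, the round key at (196,45), and the lifter at (368,84) is clear of the path. Next I'll measure these.

```bash
cat >> h.py <<'E'
def wcast(uv,z,e,Rt):
    c=r.camera_info("wrist"); M=np.array(c["mount"]); uv=np.atleast_2d(np.asarray(uv,float))
    x=(uv[:,0]-c["cx"])/c["fx"]; y=(uv[:,1]-c["cy"])/c["fy"]; th=np.hypot(x,y)
    d=np.c_[x/th*np.sin(th),y/th*np.sin(th),np.cos(th)]@(Rt@M[:3,:3]).T
    o=Rt@M[:3,3]+e
    return o+d*((z-o[2])/d[:,2])[:,None]
E
python3 - <<'E'
from h import *
w=np.load("pics/w1.npz"); p,e,R=w["p"],w["e"],w["R"]
g=cv2.cvtColor(p,cv2.COLOR_RGB2GRAY); hsv=cv2.cvtColor(p,cv2.COLOR_RGB2HSV)
def blob(m,seed):
    n,l=cv2.connectedComponents(m.astype(np.uint8)); k=(l==l[seed[1],seed[0]]).astype(np.uint8)
    c=max(cv2.findContours(k,cv2.RETR_EXTERNAL,cv2.CHAIN_APPROX_NONE)[0],key=cv2.contourArea)
    return c[:,0,:].astype(float)
def rect(c,z):
    P=wcast(c,z,e,R)[:,:2]; (ce,s,a)=cv2.minAreaRect((P*1000).astype(np.float32)); return np.round(ce,1),np.round(s,1),round(a,2)
print("phone",rect(blob((g<62),(290,100)),.057))
for s in((184,30),(184,108),(188,222)): print("housing",rect(blob((g<40)&(hsv[:,:,1]<140),s),.052))
print("round key",rect(blob(g>150,(196,45)),.062))
O=np.array([.553,-.0425]); 
def sep(P,a=.131):
    X=np.array([np.cos(a),np.sin(a)]);Y=np.array([-X[1],X[0]]); q=P[:,:2]-O; return np.c_[q@X,q@Y]
print("bar face", [int(np.argmax(g[:40,u]>100)) for u in (255,275,295,315,330)])
uv=[(u,np.argmax(g[:40,u]>100)) for u in (248,252,328,333)]
b=wcast(uv,.045,e,R); print(np.round(b,4),np.round(sep(b),4))
q=wcast([(183,254),(376,254)],.042,e,R); print("machine -y end sep",np.round(sep(q),4), q)
E
```

```text
phone (array([566.5,  -9.9]), array([ 66.5, 138.2]), 9.29)
housing (array([ 558.5, -125.7]), array([994.3, 589.2]), 6.66)
housing (array([478.7, -55.3]), array([50.2, 57.7]), 6.68)
housing (array([ 489.4, -137.5]), array([50.6, 59.9]), 7.81)
round key (array([466.5,  29.5]), array([26.4, 26.3]), 50.62)
bar face [6, 6, 6, 6, 7]
[[0.5112 0.0807 0.045 ]
 [0.5154 0.0811 0.045 ]
 [0.5942 0.0906 0.045 ]
 [0.5994 0.0916 0.045 ]] [[-0.0253  0.1276]
 [-0.0211  0.1274]
 [ 0.0582  0.1266]
 [ 0.0635  0.1269]]
machine -y end sep [[-0.1081 -0.1486]
 [ 0.1197 -0.1484]] [[ 0.46527103 -0.20391824  0.042     ]
 [ 0.69105139 -0.17401492  0.042     ]]
```

```bash
python3 -m handwheel '0.013 0.003 -0.13 0 0 0 0.5;0.013 0.003 -0.26 0 0 0 0.5;0.013 0.003 -0.36 0 0 0 0.5;0.013 0.003 -0.44 0 0 0 0.5;0.013 0.003 -0.48 0 0 0 0.5;0.013 0.003 -0.5 0 0 0 0.5;0.013 0.003 -0.51 0 0 0 0.5;0.013 0.003 -0.515 0 0 0 0.5;0.013 0.003 -0.515 0 0 0 0.5;0.013 0.003 -0.515 0 0 0 0.5'
```

```text
time: 2.82
eef_pos: [0.5812, -0.1156, 0.0517]
tcp_rot: [[-0.129, 0.992, 0.0], [0.992, 0.129, -0.001], [-0.001, 0.0, -1.0]]
wrist_force: [0.1, -0.6, 0.2]
width: 0.0473
```

```bash
python3 -m handwheel '-0.001 0.01 0 0 0 0 0.5;-0.002 0.02 0 0 0 0 0.5;-0.004 0.03 0 0 0 0 0.5;-0.005 0.04 0 0 0 0 0.5;-0.007 0.05 0 0 0 0 0.5;-0.008 0.06 0 0 0 0 0.5;-0.009 0.068 0 0 0 0 0.5;-0.01 0.076 0 0 0 0 0.5;-0.011 0.084 0 0 0 0 0.5;-0.012 0.092 0 0 0 0 0.5;-0.013 0.1 0 0 0 0 0.5;-0.014 0.108 0 0 0 0 0.5;-0.015 0.116 0 0 0 0 0.5;-0.016 0.122 0 0 0 0 0.5;-0.017 0.128 0 0 0 0 0.5;-0.017 0.132 0 0 0 0 0.5;-0.017 0.132 0 0 0 0 0.5'
python3 - <<'E'
from h import *
s=r.state(); p,d=r.camera("wrist"); np.savez("pics/w2.npz",p=p,d=d,e=s["eef_pos"],R=s["tcp_rot"])
cv2.imwrite("pics/w2.png",p[:,:,::-1])
E
```

```text
time: 4.23
eef_pos: [0.5761, -0.0757, 0.0517]
tcp_rot: [[-0.129, 0.992, 0.0], [0.992, 0.129, -0.001], [-0.001, 0.0, -1.0]]
wrist_force: [-0.2, 0.3, -0.3]
width: 0.0471
```

View pics/w2.png

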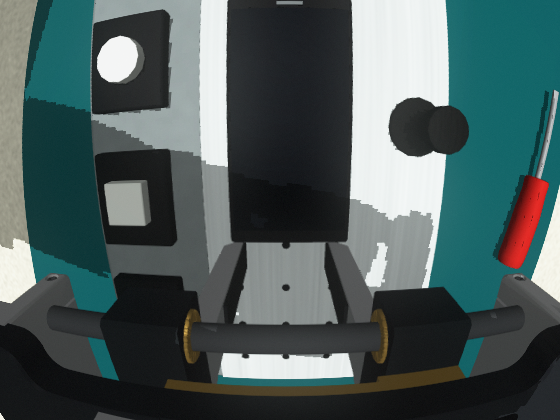

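The phone has squared up to both fingertips, with its rear edge at row 242. About 15 mm remain, so I'll push most of it, then creep.

```bash
python3 -m handwheel '-0.001 0.005 0 0 0 0 0.5;-0.001 0.011 0 0 0 0 0.5;-0.002 0.017 0 0 0 0 0.5;-0.003 0.023 0 0 0 0 0.5;-0.004 0.029 0 0 0 0 0.5;-0.004 0.034 0 0 0 0 0.5;-0.005 0.038 0 0 0 0 0.5;-0.005 0.04 0 0 0 0 0.5;-0.005 0.04 0 0 0 0 0.5'
python3 -m handwheel '0 0.001 0 0 0 0 0.5;0 0.002 0 0 0 0 0.5;0 0.003 0 0 0 0 0.5;0 0.004 0 0 0 0 0.5;-0.001 0.005 0 0 0 0 0.5;-0.001 0.005 0 0 0 0 0.5'
python3 - <<'E'
from h import *
s=r.state(); p,d=r.camera("wrist"); np.savez("pics/w3.npz",p=p,d=d,e=s["eef_pos"],R=s["tcp_rot"])
q,_=r.camera("scene"); pt,_=r.camera("top")
cv2.imwrite("pics/t3.png",cv2.resize(np.vstack([q[190:310,200:360],pt[140:260,200:360]])[:,:,::-1],None,fx=2.5,fy=2.5,interpolation=cv2.INTER_CUBIC)); cv2.imwrite("pics/w3.png",p[:,:,::-1])
g=cv2.cvtColor(p,cv2.COLOR_RGB2GRAY)
for u in(250,270,310,330):
    v=[i for i in range(150,260) if g[i,u]<62 and g[i+1,u]>=62]; print(u,v,np.round(wcast([(u,v[-1]+.5)],.057,s["eef_pos"],s["tcp_rot"]),4) if v else "")
E
```

```text
time: 5.03
eef_pos: [0.5746, -0.0636, 0.0517]
tcp_rot: [[-0.129, 0.992, 0.0], [0.992, 0.129, -0.001], [-0.001, 0.0, -1.0]]
wrist_force: [-0.0, 0.6, -0.2]
width: 0.047
time: 5.53
eef_pos: [0.5743, -0.062, 0.0517]
tcp_rot: [[-0.129, 0.992, 0.0], [0.992, 0.129, -0.001], [-0.001, 0.0, -1.0]]
wrist_force: [0.1, -1.0, -1.4]
width: 0.0471
250 [241] [[ 0.5524 -0.0544  0.057 ]]
270 [241] [[ 0.5639 -0.0529  0.057 ]]
310 [241] [[ 0.5866 -0.05    0.057 ]]
330 [242] [[ 0.5982 -0.0492  0.057 ]]
```

View pics/t3.png

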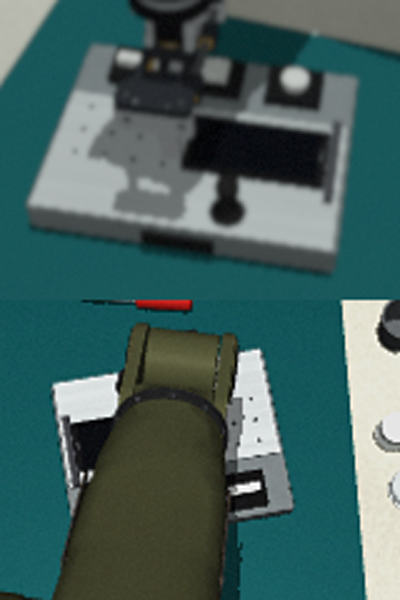

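```bash
for i in 1; do python3 -m handwheel '0 0.001 0 0 0 0 0.5;0 0.002 0 0 0 0 0.5;0 0.002 0 0 0 0 0.5' | egrep 'eef|force'; done
python3 -m handwheel '0 0.001 0 0 0 0 0.5;0 0.002 0 0 0 0 0.5;0 0.002 0 0 0 0 0.5' | egrep 'eef|force'
python3 -m handwheel '0 0.001 0 0 0 0 0.5;0 0.002 0 0 0 0 0.5;0 0.002 0 0 0 0 0.5' | egrep 'eef|force'
```

```text
eef_pos: [0.5743, -0.0615, 0.0517]
wrist_force: [0.5, -1.2, -0.1]
eef_pos: [0.5743, -0.0613, 0.0517]
wrist_force: [-0.2, -4.3, 0.3]
eef_pos: [0.5743, -0.0612, 0.0518]
wrist_force: [-0.4, -7.4, -0.9]
```

Force rose to 7.4 N and the tool stalled, so the phone is against the bar. Backing off along the bed, then up and over to the round key.

```bash
python3 -m handwheel '0.001 -0.005 0 0 0 0 0.5;0.002 -0.015 0 0 0 0 0.5;0.005 -0.04 0 0 0 0 0.5;0.01 -0.08 0 0 0 0 0.5;0.01 -0.08 0.05 0 0 0 0.6;0.01 -0.08 0.15 0 0 0 0.8;0.01 -0.08 0.25 0 0 0 1;0.01 -0.08 0.35 0 0 0 1;0.01 -0.08 0.4 0 0 0 1;0.01 -0.08 0.4 0 0 0 1;0.01 -0.08 0.4 0 0 0 1;0.01 -0.08 0.4 0 0 0 1'
python3 - <<'E'
from h import *
s=r.state(); p,d=r.camera("wrist"); np.savez("pics/w4.npz",p=p,d=d,e=s["eef_pos"],R=s["tcp_rot"]); cv2.imwrite("pics/w4.png",p[:,:,::-1])
E
```

```text
time: 7.43
eef_pos: [0.5768, -0.0856, 0.1704]
tcp_rot: [[-0.129, 0.992, -0.001], [0.992, 0.129, -0.002], [-0.001, -0.002, -1.0]]
wrist_force: [0.2, 0.2, -0.1]
width: 0.0003
```

View pics/w4.png

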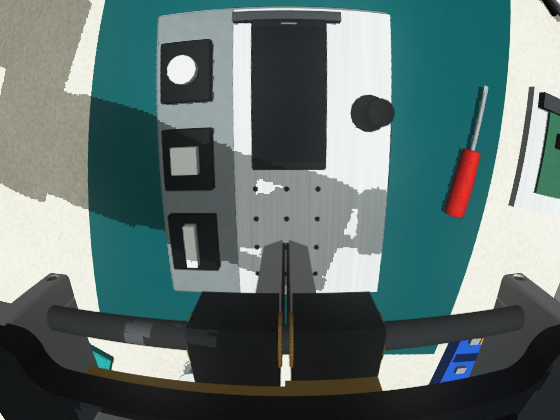

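The phone's end is flush with the bar at row 21 across its width. The round key at (181,69) agrees with the modelled position (0.4666, 0.029). Moving above it.

```bash
python3 -m handwheel '-0.09 0.095 0 0 0 0 1;-0.18 0.19 0 0 0 0 1;-0.27 0.28 0 0 0 0 1;-0.34 0.35 0 0 0 0 1;-0.367 0.382 0 0 0 0 1;-0.367 0.382 -0.08 0 0 0 1;-0.367 0.382 -0.16 0 0 0 1;-0.367 0.382 -0.24 0 0 0 1;-0.367 0.382 -0.29 0 0 0 1;-0.367 0.382 -0.32 0 0 0 1;-0.367 0.382 -0.33 0 0 0 1;-0.367 0.382 -0.33 0 0 0 1'
python3 - <<'E'
from h import *
p,d=r.camera("wrist"); q,_=r.camera("scene"); s=r.state()
print(s["wrist_force"],s["eef_pos"])
cv2.imwrite("pics/w5.png",np.hstack([cv2.resize(p[100:380,60:420][:,:,::-1],(400,311)),cv2.resize(q[190:314,200:360][:,:,::-1],(400,311),interpolation=cv2.INTER_CUBIC)]))
E
```

```text
time: 8.48
eef_pos: [0.4666, 0.029, 0.0706]
tcp_rot: [[-0.129, 0.992, -0.003], [0.992, 0.129, -0.002], [-0.001, -0.003, -1.0]]
wrist_force: [1.6, 0.4, 0.8]
width: 0.0004
[-0.25055629 -0.37406927  0.36225169] [0.46714216 0.0290521  0.07177677]
```

View pics/w5.png

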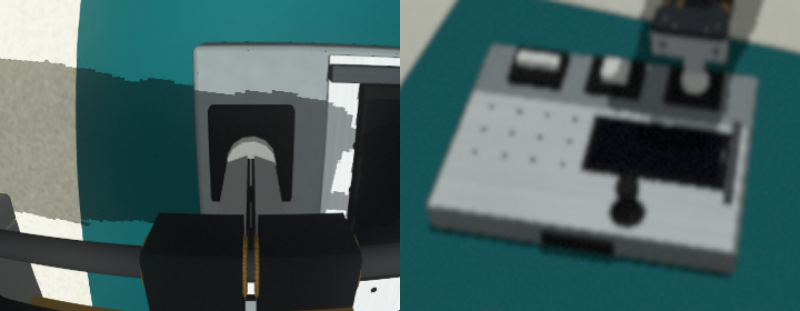

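The shut fingertips are centred over the round disc in the housing. Pressing.

```bash
python3 -m handwheel '0 0 -0.01 0 0 0 1;0 0 -0.02 0 0 0 1;0 0 -0.028 0 0 0 1;0 0 -0.034 0 0 0 1;0 0 -0.039 0 0 0 1;0 0 -0.043 0 0 0 1;0 0 -0.046 0 0 0 1;0 0 -0.046 0 0 0 1' | egrep 'eef|force'
python3 -m handwheel '0 0 -0.002 0 0 0 1;0 0 -0.003 0 0 0 1;0 0 -0.003 0 0 0 1' | egrep 'eef|force'
```

```text
eef_pos: [0.4672, 0.029, 0.058]
wrist_force: [-0.6, 0.9, 2.8]
eef_pos: [0.4673, 0.029, 0.0573]
wrist_force: [-2.1, -0.5, 5.3]
```

```bash
python3 -m handwheel '0 0 -0.002 0 0 0 1;0 0 -0.003 0 0 0 1;0 0 -0.003 0 0 0 1' | egrep 'eef|force'
python3 -m handwheel '0 0 -0.001 0 0 0 1;0 0 -0.002 0 0 0 1;0 0 -0.002 0 0 0 1' | egrep 'eef|force'
```

```text
eef_pos: [0.4673, 0.029, 0.057]
wrist_force: [-5.9, -0.1, 13.5]
eef_pos: [0.4673, 0.0291, 0.057]
wrist_force: [-5.1, 0.2, 13.0]
```

The key is bottomed out: the tip stalled at z = 57.0 mm, exactly 5 mm of travel, with 13 N. Releasing and withdrawing.

```bash
python3 -m handwheel '0 0 0.01 0 0 0 1;0 0 0.03 0 0 0 1;0 0 0.08 0 0 0 1;0 0 0.18 0 0 0 1;0 0 0.3 0 0 0 1;0 0 0.4 0 0 0 1;-0.05 -0.1 0.45 0 0 0 1;-0.1 -0.2 0.5 0 0 0 1;-0.15 -0.3 0.5 0 0 0 1;-0.2 -0.4 0.5 0 0 0 1;-0.2 -0.4 0.5 0 0 0 1;-0.2 -0.4 0.5 0 0 0 1;-0.2 -0.4 0.5 0 0 0 1'
python3 - <<'E'
from h import *
s=r.state(); p,d=r.camera("wrist"); print(s["eef_pos"],s["wrist_force"],s["time"])
q,_=r.camera("scene"); cv2.imwrite("pics/w6.png",np.hstack([cv2.resize(p[:,:,::-1],(415,311)),cv2.resize(q[190:314,200:354][:,:,::-1],(385,311),interpolation=cv2.INTER_CUBIC)]))
g=cv2.cvtColor(p,cv2.COLOR_RGB2GRAY); np.savez("pics/w6.npz",p=p,d=d,e=s["eef_pos"],R=s["tcp_rot"])
E
```

```text
time: 11.08
eef_pos: [0.4074, -0.0907, 0.2071]
tcp_rot: [[-0.129, 0.992, -0.0], [0.992, 0.129, -0.002], [-0.002, -0.001, -1.0]]
wrist_force: [-0.2, 0.6, -0.4]
width: 0.0008
[ 0.40744878 -0.09070412  0.20713502] [-0.17512518  0.60773952 -0.42960422] 11.0833
```

View pics/w6.png

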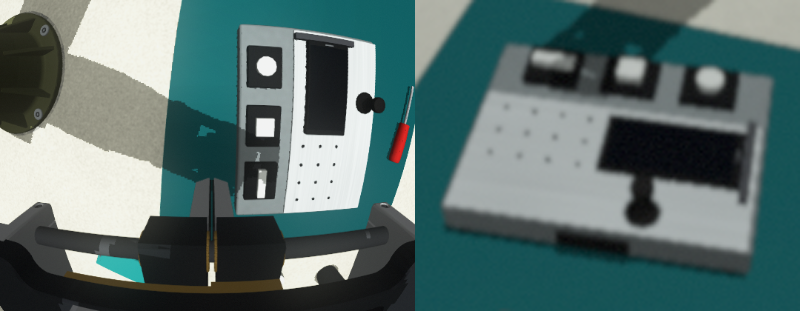

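Run:
```python
from h import *
w=np.load("pics/w4.npz"); p=w["p"]; g=cv2.cvtColor(p,cv2.COLOR_RGB2GRAY)
O=np.array([.557,-.0447]);a=.131;Y=np.array([-np.sin(a),np.cos(a)])
for u in(262,275,300,318):
    v=[i for i in range(140,190) if g[i,u]<62 and g[i+1,u]>=62][-1]+.5
    print("rear edge sep y",round(float((wcast([(u,v)],.057,w["e"],w["R"])[0,:2]-O)@Y),4))
for u in(262,275,300,318): print(u,g[12:32,u])
w=np.load("pics/w6.npz"); c=r.camera_info("wrist");M=c["mount"]
for u,v in((360,89),(357,172),(353,243)):   # key tops: height from depth
    x=(u-c["cx"])/c["fx"];y=(v-c["cy"])/c["fy"];t=np.hypot(x,y)
    k=np.tan(t)/t; P=w["R"]@(M[:3,:3]@(np.array([x*k,y*k,1])*w["d"][v,u])+M[:3,3])+w["e"]; print("key",np.round(P,4))
r.job_done()
```

```text
rear edge sep y -0.0092
rear edge sep y -0.0093
rear edge sep y -0.0093
rear edge sep y -0.0093
262 [82 86 87 87 85 86 85 54 45 47 48 48 47 47 44 41 42 42 41 42]
275 [85 85 86 86 86 86 77 42 42 44 45 45 45 46 43 40 41 41 41 42]
300 [84 85 86 86 86 86 79 45 44 45 45 45 46 44 41 41 42 41 41 41]
318 [84 87 88 88 89 90 88 63 43 48 48 46 47 49 49 44 43 43 45 46]
key [0.4667 0.0298 0.0612]
key [ 0.4764 -0.0545  0.062 ]
key [ 0.4866 -0.1316  0.062 ]
the job is handed in; nothing more can be done
```

I handed the job in at about 11 s of the 64 s allowed; it reports no verdict, but my last checks all passed.

- **Phone:** I pushed it along the bed with two spread fingertips on its rear end. The tool stalled at about 7 N with the phone against the stop bar. Afterwards its rear edge measured y = -9.2 to -9.3 mm across its width, against -10 mm expected when seated. That difference is within the camera error. The camera image showed no gap at the bar.
- **Round key:** I pressed the disc-shaped key with the shut fingertips. It bottomed out at z = 57.0 mm, the full 5 mm of travel, at about 13 N vertically.
- **Final state:** The arm is clear of everything. Depth readings put the three key tops at 61.2 mm (round) and 62.0 mm (square and bar), against 62 mm when up. The round key's 0.8 mm shortfall is within the 2 mm calibration and under the 1 mm limit.
- **Other things:** The arm made no contact with the other keys, the lifter or anything else. I judged that from the planned clearances and the images and did not measure their positions again.

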